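# Test the latching stop button of a workshop machine

## Task

Test the machine's stop button, the winged mushroom head on a box: press it down until it latches and take the hand off it so that it is seen to stay in, then push one of its wings round clockwise (seen from above) with the fingertips until the latch lets go and the head springs back out, and move away from it. Do it gently with shut fingers, only pressing and pushing: do not clamp or force the head, do not press the start button on the other box, and leave the loose things on the bench where they lie.

Things in the scene. Friction and masses are not known exactly. Their poses are not given: they have to be found in the camera images.
- stop_box: Grey painted box, 90 x 90 x 70 mm high, fixed to the bench, carrying the stop button at the middle of its top. Origin: centre of its underside, on the bench; z up. The button's axis is the box's z axis through the origin. A steel collar of radius 18 mm stands 3 mm high round the button's stem.
- stop_top (a point): Centre of the top of the stop button's black mushroom head, on its axis, 112 mm above the bench when out. The head is 44 mm across and 24 mm high, its top flat within 12 mm of the axis. y axis: along the two wings, turning with them (at rest the box's y axis); z up. The wings are the ends of one bar through the head, 100 mm long, 12 mm wide, 15 mm high, its top 6 mm below this point.
- wing_left (a point): Middle of the wing on the +y side, 40 mm from the button's axis; the wing sticks out of the head from 22 to 50 mm, is 12 mm wide and reaches 7.5 mm above and below this point (underside 91 mm above the bench when out, about 83 mm latched; box top 70 mm). Axes as stop_top. Pushing it towards its +x side turns the head clockwise.
- wing_right (a point): Middle of the wing on the -y side, 40 mm from the button's axis, the same in shape and heights as the other wing. Axes as stop_top. Pushing it towards its -x side turns the head clockwise.
- stop_press (a joint): How far the head is pressed in, m: 0 out, 0.014 the end of its travel. Sprung outwards: about 4 N at the start, 8 N at 0.010, with a peak of about 7 N a third of the way in where the latch gives, then a drop. From 0.010 on a rubber buffer adds 4 N per mm. Pressed past 0.010 and let go, it rests latched at about 0.008. Turning the latched head lets it spring back to 0.
- stop_twist (a joint): Turn of the head, rad, growing clockwise seen from above: 0 at rest, 0.9 the stop. Sprung back to 0 (about 0.02 to 0.1 N m; 1 to 3 N at a wing). The latch lets go at about 0.2 to 0.35; turning to 0.6 is always enough. It cannot turn anticlockwise from 0. Let go, it turns back by itself.
- start_box: Grey painted box of another control, 90 x 90 x 60 mm high, fixed to the bench, with a small flat round start button (26 mm across, its top 82 mm above the bench) at the middle of its top. Not to be pressed. Origin: centre of its underside.
- start (a joint): How far the start button is pressed, m: 0 out, 0.005 fully in. It must stay out.
- bearing: Loose steel ring lying flat, 56 mm across, 28 mm hole, 30 mm high. Origin: centre of its underside. Leave it alone.
- wrench: Loose steel open-ended wrench lying flat on the bench along its x axis, about 170 mm long. Leave it alone.
- toolbit: Loose dark steel turning tool lying flat, 110 x 18 x 18 mm along its x axis. Origin: centre of its underside. Leave it alone.
Not all that is in view belongs to the job. Leave any brown look-alike of the stop_box alone.

How it is judged:
On the way, in this order (a step that is already met when the one before it is completed fails the run):
1. the head is latched in with nothing of the robot touching it (value of joint stop_press above 0.006 m and value of joint stop_twist below 0.15 rad and contact force between each of the fingers, the arm and stop_press below 0.2 N), for 0.2 s.
2. the head is turned clockwise by the robot until the latch lets go and the head comes up (value of joint stop_twist above 0.15 rad and value of joint stop_press below 0.005 m), for 0.02 s.
At the end, for the whole second after the job is handed in: The stop button has been latched, released by turning it, and stands fully out again (pressed in by less than 2 mm, turned by less than 0.1 rad); the start button is out, and the loose ring, wrench and turning tool lie within 20 mm of where they were (value of joint each of stop_press, start below 0.002 m and value of joint stop_twist below 0.1 rad and not (distance of bearing from where it was at the start of the episode above 0.02 m) and not (distance of wrench from where it was at the start of the episode above 0.02 m) and not (distance of toolbit from where it was at the start of the episode above 0.02 m)); the robot touches nothing.
It fails at once if the start button is pressed (more than 2 mm) (value of joint start above 0.002 m).
It fails at once if the head is handled with more than 45 N (forced or clamped) (contact force between the fingers and stop_press above 45 N).
It fails at once if a loose bystander is shifted by more than 20 mm (distance of any of bearing, wrench, toolbit from where it was at the start of the episode above 0.02 m).
It fails at once if a loose bystander is lifted (height (world z) of any of bearing, wrench, toolbit above 0.015 m).
It also fails if it takes over 42 s, if anything falls off the work surface, if the arm or the gripper's body presses on something with over 40 N, if the wrist force passes 120 N, or if a joint passes its speed limit or range.

## Robot

A 6-joint arm with a two-finger parallel gripper is mounted at the origin on the work surface. World frame = base frame: x ahead of the robot, y to its left, z up, the work surface at z = 0. Lengths are in m, angles in rad, forces in N, time in s.
With the tool pointing down it reaches from about 0.35 to 0.775 m from the base axis. Payload 7.3 kg.
Tool frame: the origin (TCP) lies between the finger pads; the fingertips stand 17 mm ahead of it and the grasp point (between the pads) lies 2 mm behind it; z points along the fingers, y is the direction in which the jaws open and shut (so a half turn about z gives the same grasp; the last joint's range is limited). The gripper opens to 92 mm and grips with 3 to 60 N. Pads are 19 mm wide; open, the fingers measure 130 mm over their backs; the gripper's body (75 mm by 190 mm) begins 47 mm behind the grasp point.
Start: joints at [-1.437, 0.342, 1.524, -0, 1.275, -0.146], TCP at [0.145, -0.505, 0.218] pointing down, gripper open.
Joint ranges: [-2.53, 2.53], [-0.77, 2.02], [0.04, 2.7], [-1, 4.14], [0.28, 2.66], [-3.11, 3.11]. Speed limits (rad/s): [2.57, 2.57, 3.14, 3.14, 3.14, 3.14].

## Interface

Orientations are given as [roll, pitch, yaw] about the fixed x, y, z axes, in that order (R = Rz(yaw) Ry(pitch) Rx(roll)).
In Python, from cell import sensors, vision, hand_in gives the robot as it stands.
- The arm moves only by the tool step_arm, never from a script. Its argument "series" is a list of rows, each a list of 5 numbers: the opening, from 0 (shut) to 1 (fully open), then the shift along the world's x, y, z each as a share of 25 mm, from -1 to 1, then the turn about the world's z as a share of 0.08 rad, from -1 to 1. A call has 1 to 12 rows; each row shifts and turns the commanded pose from where the row before left it; what a row does not reach is not made up. A row lasts 1/10 s, in which the tool goes at most 50 mm and 8.59 degrees, less where a joint would pass 70% of its speed; a pose out of reach is approached as far as the arm can. A call with a number of a shift or a turn outside -1 to 1 is refused whole. A call with a gripper value outside its range is refused whole. The fingers move at their own pace and stop on an object; "squeeze" is the grip in N (left out, the last holds). Time passes only in rows, so rows that do not move let the fingers close. It gives the time, the measured TCP pose, the force and the opening at its end, in the units of the state.
- sensors.observe(): the state, without advancing time (a new reading comes with each control period).
- vision.read_camera(name): name is "scene" or "top" or "wrist"; returns a dict with "pixels" (384x512x3 uint8, blue, green, red), "range_z" (384x512 float32, m along the optical axis (not along the pixel's ray), 0 where there is no reading), "camera_matrix" (3x3 intrinsics, pixels), "pose" (4x4, takes a point from camera to world coordinates). Camera axes: x right, y down, z forward; pixel columns grow to the right and rows downward; lengths in m; the calibration is good to about 2 mm. The wrist camera is an equidistant fisheye: a pixel r from the principal point sees the ray r / f radians off the axis. A picture is of the moment at which its call begins.
- hand_in(): hands the job in, once; it reports no verdict.
The state is a dict: "time": time; "qpos": joint angles; "qvel": joint speeds; "joint_efforts": joint torques, N m; "tool_pos": TCP position; "tool_rot": TCP orientation; "contact_force": force on the tool from outside, world axes, zero at the start; "torque": the same for the moment, N m; "opening": finger opening in m.
Only numpy, scipy, OpenCV 4.12 (cv2) and the standard library are available. Lean on these libraries where they do the work, as an engineer would, in place of code of your own. Each camera call takes 0.05 s, during which the arm holds its last target.

## Working session

There is one attempt and no reset: what is moved stays moved. The work goes in short steps, Python scripts to look and compute and a tool call to move; the robot and the scene stay as the last step left them, time stands still between calls to the robot, and variables do not carry over. Pictures are saved under pics/ and viewed, and the job is handed in when it is done.

Besides the shell and the picture viewer there is one more tool, called after "Request:" by a JSON object that holds its "fn" and its "kwargs". step_arm: Moves the arm, as the interface text tells. Its arguments: {"type":"object","properties":{"series":{"type":"array","items":{"type":"array","items":{"type":"number","minimum":-1,"maximum":1}}},"squeeze":{"type":"number"}},"required":["series"]}

```bash
mkdir -p pics; python3 - <<'E'
from cell import sensors, vision
import cv2,pickle
print(sensors.observe())
for n in("scene","top"):
    d=vision.read_camera(n); cv2.imwrite(f"pics/{n}0.png",d["pixels"]); pickle.dump(d,open(f"{n}0.pkl","wb")); print(d["camera_matrix"],d["pose"])
E
```

```text
{'time': 0.0, 'qpos': array([-1.43694571e+00,  3.42698633e-01,  1.52502765e+00,  6.62353899e-06,
        1.27541659e+00, -1.46010697e-01]), 'qvel': array([-0.00133746, -0.00040254,  0.00296111,  0.00019286,  0.00034327,
        0.00092467]), 'joint_efforts': array([ 1.54196012e-03, -4.31229115e+01, -2.44216686e+01,  7.19773024e-02,
        5.60502650e-02, -1.21295593e-04]), 'tool_pos': array([ 0.14497657, -0.504137  ,  0.21735378]), 'tool_rot': array([-3.14005986e+00, -2.31810454e-04,  2.79859201e-01]), 'contact_force': array([ 0.30542668, -0.18435293, -0.20757038]), 'torque': array([0.08960414, 0.05830484, 0.01194687]), 'opening': 0.0915475279340391}
[[438.22105236   0.         251.18867763]
 [  0.         438.22105236 185.06852199]
 [  0.           0.           1.        ]] [[-7.78896970e-01  5.29859481e-01 -3.35512206e-01  8.79625118e-01]
 [ 6.27151819e-01  6.58340351e-01 -4.16255424e-01  4.25656519e-01]
 [ 3.24340895e-04 -5.34637179e-01 -8.45081642e-01  9.18787533e-01]
 [ 0.00000000e+00  0.00000000e+00  0.00000000e+00  1.00000000e+00]]
[[409.80049752   0.         258.90869571]
 [  0.         409.80049752 191.56808135]
 [  0.           0.           1.        ]] [[-0.0196445  -0.99076048  0.134193    0.40756214]
 [-0.99949589  0.01611246 -0.02735617  0.02157185]
 [ 0.02494123 -0.13466275 -0.99057755  1.07661335]
 [ 0.          0.          0.          1.        ]]
```

View pics/scene0.png

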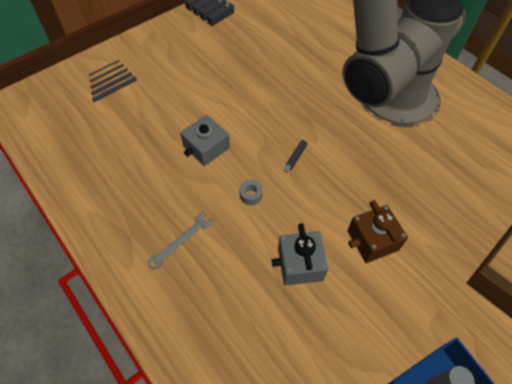

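View pics/top0.png

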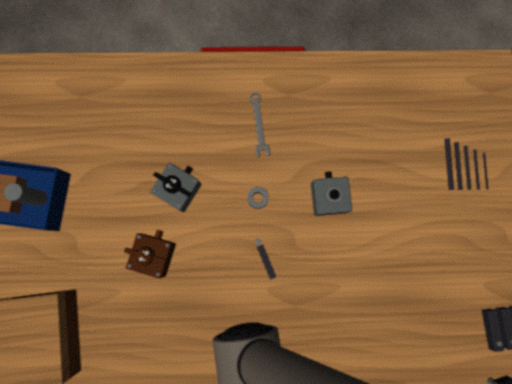

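Candidates in the top image: a grey box with a winged head at (175,185), a brown winged look-alike at (151,255), and a grey box with a small round button at (332,195), which is the start box. In the scene image these are at (303,255), (378,232) and (205,140). I choose the grey winged one and will check it in a crop and measure it.

```bash
cat > h.py <<'E'
import numpy as np
def cloud(d):
    K=d["camera_matrix"];z=d["range_z"];v,u=np.mgrid[:z.shape[0],:z.shape[1]]
    P=np.stack([(u-K[0,2])/K[0,0]*z,(v-K[1,2])/K[1,1]*z,z],-1)
    W=P@d["pose"][:3,:3].T+d["pose"][:3,3]; W[z==0]=np.nan
    return W
E
python3 - <<'E'
import pickle,cv2,numpy as np
from h import cloud
ims=[]
for n,(u0,u1,v0,v1) in dict(top=(140,210,150,220),scene=(265,335,215,290)).items():
    d=pickle.load(open(n+"0.pkl","rb"));W=cloud(d)
    c=d["pixels"][v0:v1,u0:u1]; ims.append(cv2.resize(c,(390,390),interpolation=cv2.INTER_CUBIC))
    P=W[v0:v1,u0:u1].reshape(-1,3);px=c.reshape(-1,3).astype(int)
    P0=P
    dark=(px.max(1)<60)
    z=P[:,2]
    head=P[(z>.106)&(z<.12)]; print(n,"head",len(head),head.mean(0) if len(head) else 0, (head.min(0),head.max(0)) if len(head) else 0)
    bar=P[(z>.098)&(z<.110)&np.isfinite(z)]
    bx=P[(z>.064)&(z<.076)]
    r=cv2.minAreaRect(bx[:,:2].astype(np.float32)*1000); print("box",len(bx),bx[:,2].mean(),r)
    m=P[(z>.085)]
    r=cv2.minAreaRect(m[:,:2].astype(np.float32)*1000);print("bar+head",len(m),r)
    c0=np.array(r[0])/1000
    q=m[:,:2]-c0; far=q[np.hypot(*q.T)>.028]; 
    w,V=np.linalg.eigh(far.T@far);print("bar dir",np.degrees(np.arctan2(V[1,-1],V[0,-1])),len(far))
    W0=cloud(d); 
cv2.imwrite("pics/crop.png",np.hstack(ims))
d=pickle.load(open("top0.pkl","rb"));W=cloud(d)
for nm,(u,v) in dict(ring=(258,188),start=(334,195),startbox=(320,205),wr1=(256,97),wr2=(263,150),tool=(266,262),brown=(150,257),blue=(60,200)).items(): print(nm,W[v,u].round(3))
E
```

```text
top head 263 [0.5619543  0.20451509 0.10982426] (array([0.53324891, 0.16119475, 0.10601253]), array([0.59015967, 0.2468396 , 0.11632444]))
box 926 0.06929765239422007 ((562.3114013671875, 204.85987854003906), (90.62671661376953, 89.37771606445312), 58.2088737487793)
bar+head 397 ((561.597900390625, 204.20932006835938), (94.7567367553711, 42.54473114013672), 78.1228256225586)
bar dir 58.182812115668625 98
scene head 402 [0.56382973 0.2064559  0.11012515] (array([0.53326093, 0.16220283, 0.1060183 ]), array([0.5923819 , 0.24859818, 0.11616828]))
box 1237 0.07019702892107775 ((562.1989135742188, 205.84469604492188), (89.76213836669922, 90.32347106933594), 57.84270095825195)
bar+head 548 ((562.78662109375, 205.71551513671875), (94.88597106933594, 42.33494567871094), 77.72679901123047)
bar dir 58.210800090856935 146
ring [nan nan nan]
start [ 0.531 -0.19   0.082]
startbox [ 0.509 -0.159  0.06 ]
wr1 [ 0.814 -0.005  0.001]
wr2 [ 0.666 -0.021  0.002]
tool [ 0.37  -0.022  0.021]
brown [0.39  0.25  0.112]
blue [0.536 0.498 0.032]
```

View pics/crop.png

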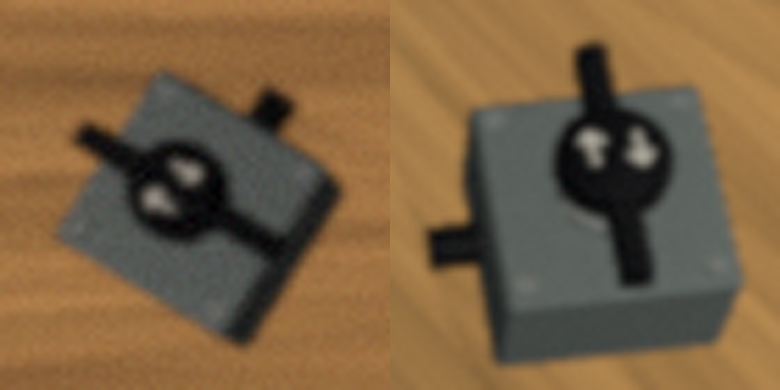

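The crop confirms the choice: a grey box with a black mushroom head and two wings. The box measures 90x90 mm with its top at 0.070, and both cameras agree. The axis is at about (0.562, 0.205) and the wings lie along 58° in the world. Next I travel there at height, shutting the fingers on the way.

Request:
{"fn": "step_arm", "kwargs": {"series": [[0,0.6,1,0,0.33],[0,0.6,1,0,0.33],[0,0.6,1,0,0.33],[0,0.6,1,0,0.33],[0,0.6,1,0,0.33],[0,0.6,1,0,0.33],[0,0.6,1,0,0.33],[0,0.6,1,0,0.33],[0,0.6,1,0,0.33],[0,0.6,1,0,0.33],[0,0.6,1,0,0.33],[0,0.6,1,0,0.33]], "squeeze": 5}}

```text
time: 1.3
tool_pos: [0.3253, -0.2034, 0.2179]
tool_rot: [-3.141, 0.0, 0.598]
contact_force: [-0.3, 0.5, 0.1]
opening: 0.0016
```

Request:
{"fn": "step_arm", "kwargs": {"series": [[0,0.6,1,0,0.33],[0,0.6,1,0,0.33],[0,0.6,1,0,0.33],[0,0.6,1,0,0.33],[0,0.6,1,0,0.33],[0,0.6,1,0,0.33],[0,0.6,1,0,0.33],[0,0.6,1,0,0.33],[0,0.6,1,0,0.33],[0,0.6,1,0,0.33],[0,0.6,1,0,0.33],[0,0.6,1,0,0.33]]}}

```text
time: 2.5
tool_pos: [0.5053, 0.0966, 0.2177]
tool_rot: [-3.141, 0.001, 0.915]
contact_force: [-0.3, -0.5, -0.5]
opening: 0.0005
```

Request:
{"fn": "step_arm", "kwargs": {"series": [[0,0.46,0.87,0,0.25],[0,0.46,0.87,0,0.25],[0,0.46,0.87,0,0.25],[0,0.46,0.87,0,0.25],[0,0.45,0.87,0,0.25],[0,0,0,-0.8,0],[0,0,0,-0.8,0],[0,0,0,-0.8,0],[0,0,0,0,0]]}}

```text
time: 3.4
tool_pos: [0.5603, 0.2038, 0.1547]
tool_rot: [-3.137, 0.005, 1.013]
contact_force: [-0.1, -0.0, 0.3]
opening: 0.0005
```

```bash
python3 - <<'E'
from cell import sensors, vision
import cv2,numpy as np
from h import cloud
s=sensors.observe();print(s["tool_pos"],s["tool_rot"],s["contact_force"])
a=vision.read_camera("scene");b=vision.read_camera("wrist")
c=cv2.resize(a["pixels"][150:310,220:420],(480,384))
cv2.imwrite("pics/p1.png",cv2.resize(np.hstack([c,cv2.resize(b["pixels"],(512,384))]),(800,310)))
E
```

```text
[0.56026399 0.20375081 0.15474273] [-3.13683304  0.00483481  1.01349526] [-0.11894269 -0.03828086  0.33700916]
```

View pics/p1.png

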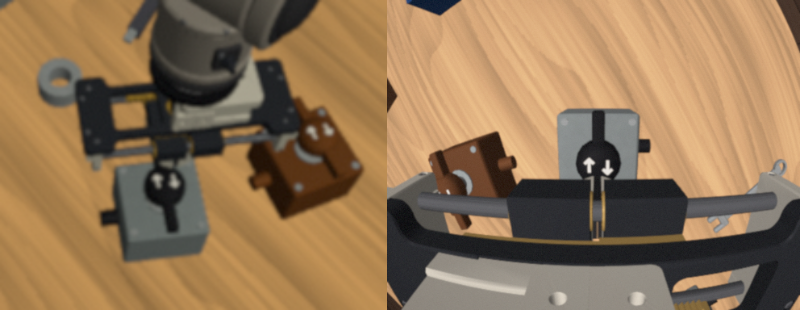

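Request:
{"fn": "step_arm", "kwargs": {"series": [[0,0.08,0.06,-0.4,0],[0,0,0,-0.4,0],[0,0,0,0,0],[0,0,0,0,0]]}}

```text
time: 3.9
tool_pos: [0.5641, 0.2056, 0.1378]
tool_rot: [-3.141, 0.0, 1.013]
contact_force: [0.4, 0.5, -0.7]
opening: 0.0004
```

Request:
{"fn": "step_arm", "kwargs": {"series": [[0,-0.06,0,-0.16,0],[0,0,0,-0.16,0],[0,0,0,-0.12,0],[0,0,0,-0.12,0],[0,0,0,-0.12,0],[0,0,0,-0.12,0],[0,0,0,0,0]]}}

```text
time: 4.6
tool_pos: [0.5625, 0.2056, 0.1175]
tool_rot: [-3.141, 0.001, 1.013]
contact_force: [-0.6, 0.3, -0.0]
opening: 0.0006
```

```bash
python3 - <<'E'
from cell import sensors, vision
import cv2,numpy as np
from h import cloud
s=sensors.observe();print(s["tool_pos"],s["tool_rot"],s["contact_force"],s["torque"],s["joint_efforts"])
a=vision.read_camera("scene");b=vision.read_camera("wrist")
c=cv2.resize(a["pixels"][180:300,240:380],(448,384),interpolation=cv2.INTER_CUBIC)
cv2.imwrite("pics/p2.png",np.hstack([c,b["pixels"][130:320,150:330].repeat(2,0).repeat(2,1)[:384][:,:350] if 0 else cv2.resize(b["pixels"][120:312,170:346],(352,384))]))
print(sensors.observe()["contact_force"])
E
```

```text
[0.56249174 0.20560444 0.11749275] [-3.14102955e+00  6.42650931e-04  1.01341811e+00] [-0.6419111   0.34693564 -0.02683094] [-0.01610017  0.00889811  0.01072687] [-6.87620908e-03 -5.25708997e+01 -2.26713967e+01  7.57194310e-02
 -1.12268531e-01  5.59253567e-04]
[-0.13464361  0.98956869 -0.06348659]
```

View pics/p2.png

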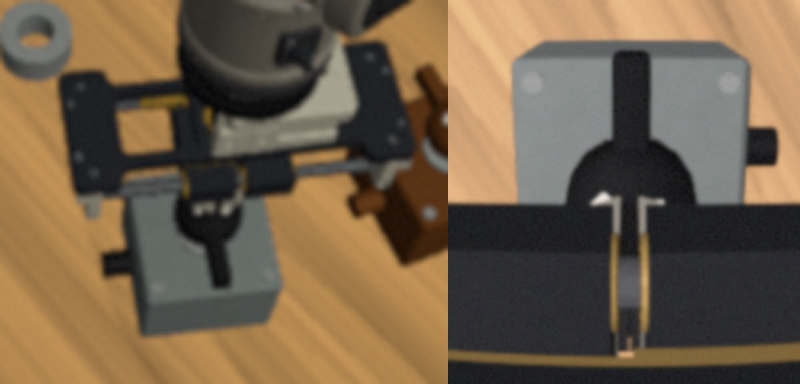

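```bash
python3 - <<'E'
from cell import sensors, vision
import cv2,numpy as np,pickle
from h import cloud
d=vision.read_camera("scene");W=cloud(d);W0=cloud(pickle.load(open("scene0.pkl","rb")))
u=np.array([.527,.85]);t=np.array([.85,-.527]);c=np.array([.5622,.2053])
for w in (W0,W):
    q=w[...,:2]-c;a=q@u;b=q@t;z=w[...,2]
    for lo,hi in((-.048,-.026),(.026,.048)):
        m=(a>lo)&(a<hi)&(abs(b)<.004)&(z>.08)&(z<.115);print(lo,m.sum(),np.median(z[m]) if m.any() else 0)
    m=(np.hypot(a,b)<.012)&(z<.13);print("head",m.sum(),np.median(z[m]) if m.any() else 0)
    m=(abs(a)<.07)&(abs(b)<.06)&(z>.09)
    q=np.c_[a[m],b[m],z[m]]
    for zz in np.arange(.09,.2,.01):
        k=(q[:,2]>zz)&(q[:,2]<zz+.01)
        if k.sum():print(round(zz,3),k.sum(),q[k].min(0).round(3),q[k].max(0).round(3))
E
```

```text
-0.048 37 0.1063488180706037
0.026 41 0.10672175373061066
head 100 0.11277930080379994
0.09 44 [-0.046 -0.014  0.092] [0.05  0.022 0.1  ]
0.1 296 [-0.049 -0.021  0.1  ] [0.05  0.021 0.11 ]
0.11 207 [-0.028 -0.017  0.11 ] [0.04  0.019 0.116]
-0.048 0 0
0.026 44 0.10639109885453224
head 42 0.11220877093239118
0.09 34 [-0.009 -0.02   0.092] [0.05  0.022 0.1  ]
0.1 199 [-0.012 -0.021  0.1  ] [0.05  0.021 0.11 ]
0.11 92 [-0.004 -0.017  0.11 ] [0.019 0.02  0.115]
0.12 6 [ 0.009 -0.006  0.128] [0.012 0.003 0.129]
0.13 21 [ 0.01  -0.014  0.13 ] [0.012 0.014 0.14 ]
0.14 7 [ 0.011 -0.013  0.14 ] [ 0.012 -0.004  0.15 ]
0.15 2 [ 0.011 -0.013  0.151] [ 0.012 -0.012  0.156]
0.18 1 [-0.011  0.03   0.189] [-0.011  0.03   0.189]
0.19 30 [-0.016 -0.031  0.191] [0.038 0.03  0.2  ]
0.2 179 [-0.026 -0.059  0.2  ] [0.038 0.06  0.21 ]
```

Request:
{"fn": "step_arm", "kwargs": {"series": [[0,0,0,-0.12,0],[0,0,0,0,0]]}}

```text
time: 4.95
tool_pos: [0.5626, 0.2056, 0.1147]
tool_rot: [-3.141, 0.0, 1.013]
contact_force: [-0.0, 0.6, 0.1]
opening: 0.0004
```

```bash
python3 - <<'E'
from cell import vision
import cv2,numpy as np
from h import cloud
d=vision.read_camera("scene");W=cloud(d)
cv2.imwrite("pics/p3.png",cv2.resize(d["pixels"][215:265,275:335],(720,600),interpolation=cv2.INTER_NEAREST))
for v in range(226,252,2): print(v,[(None if np.isnan(W[v,u,2]) else int(W[v,u,2]*1000)) for u in range(292,320,2)])
E
```

```text
226 [2, 194, 214, 214, 214, 231, 231, 234, 243, 245, 243, 244, 243, 242]
228 [231, 232, 231, 229, 231, 232, 232, 235, 238, 237, 237, 236, 236, 236]
230 [230, 233, 232, 231, 232, 232, 231, 228, 231, 228, 228, 227, 227, 224]
232 [228, 227, 227, 227, 224, 226, 221, 211, 214, 213, 212, 199, 212, 212]
234 [0, 70, 195, None, 215, 212, 215, 213, 210, 212, 213, 194, 213, 213]
236 [69, 70, 202, 214, 212, 212, 211, 214, 213, 210, 212, 209, 211, 214]
238 [207, 207, 206, 209, 214, 212, 215, 213, 211, 213, 211, 211, 209, 213]
240 [204, 203, 202, 206, 214, 212, 211, 211, 210, 211, 210, 153, 204, 206]
242 [69, 71, 110, 202, 207, 204, 202, 204, 202, 203, 199, 139, 197, 196]
244 [72, 70, 108, 200, 200, 197, 197, 196, 130, 135, 136, 131, 69, 71]
246 [71, 94, 108, 111, 111, 114, 129, 128, 112, 125, 109, 111, 68, 71]
248 [69, 95, 107, 109, 113, 113, 110, 114, 110, 113, 111, 107, 73, 71]
250 [69, 70, 105, 108, 110, 111, 110, 110, 110, 113, 106, 105, 72, 70]
```

View pics/p3.png

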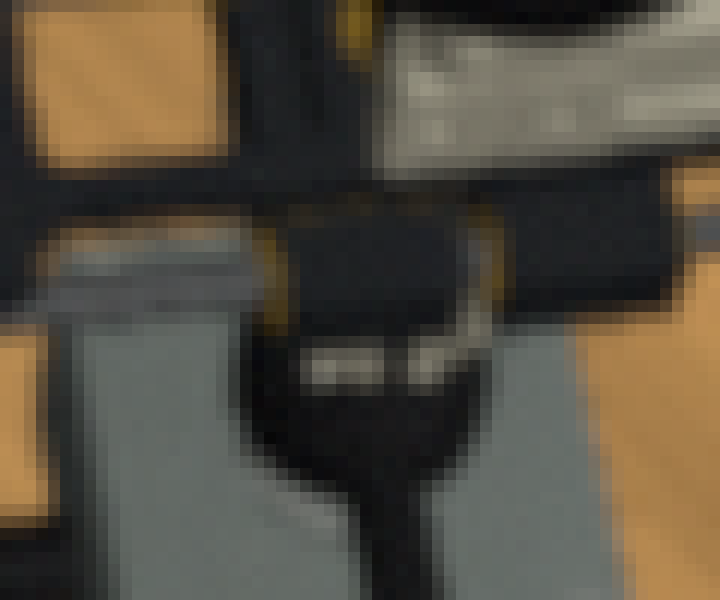

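The tips are still about 13 mm above the head, whose top is at 0.112. The finger bottom reads about 0.125 in depth, so the reported TCP z looks 20–25 mm low. I carry on by force and depth.

Request:
{"fn": "step_arm", "kwargs": {"series": [[0,0,0,-0.12,0],[0,0,0,-0.12,0],[0,0,0,-0.12,0],[0,0,0,0,0]]}}

```text
time: 5.4
tool_pos: [0.5624, 0.2056, 0.1054]
tool_rot: [-3.141, 0.001, 1.013]
contact_force: [-0.3, 0.0, 0.1]
opening: -0.0001
```

Request:
{"fn": "step_arm", "kwargs": {"series": [[0,0,0,-0.12,0],[0,0,0,0,0]]}}

```text
time: 5.6
tool_pos: [0.563, 0.2057, 0.1032]
tool_rot: [3.141, -0.0, 1.013]
contact_force: [0.2, 0.9, 3.1]
opening: 0.0003
```

Request:
{"fn": "step_arm", "kwargs": {"series": [[0,0,0,-0.12,0],[0,0,0,0,0]]}}

```text
time: 5.8
tool_pos: [0.5631, 0.2059, 0.1013]
tool_rot: [3.14, -0.001, 1.013]
contact_force: [-0.9, -0.4, 7.4]
opening: 0.0002
```

Request:
{"fn": "step_arm", "kwargs": {"series": [[0,0,0,-0.12,0],[0,0,0,0,0]]}}

```text
time: 6.0
tool_pos: [0.5631, 0.2057, 0.0979]
tool_rot: [3.14, -0.001, 1.013]
contact_force: [0.6, -0.2, 0.9]
opening: 0.0003
```

Request:
{"fn": "step_arm", "kwargs": {"series": [[0,0,0,-0.12,0],[0,0,0,0,0]]}}

```text
time: 6.2
tool_pos: [0.5632, 0.2058, 0.0946]
tool_rot: [3.14, -0.001, 1.013]
contact_force: [-0.4, -1.4, 6.6]
opening: 0.0004
```

```bash
cat > chk.py <<'E'
from cell import sensors, vision
import cv2,numpy as np,sys
from h import cloud
s=sensors.observe();print(s["time"],s["tool_pos"].round(4),s["tool_rot"].round(3),s["contact_force"].round(1))
c=np.array([.5622,.2053])
for n in ("scene",):
    d=vision.read_camera(n);W=cloud(d)
    q=W[...,:2]-c;z=W[...,2];r=np.hypot(q[...,0],q[...,1])
    px=d["pixels"].max(-1)
    m=(r>.027)&(r<.049)&(z>.08)&(z<.112)&(px<70)
    ang=np.degrees(np.arctan2(q[...,1][m],q[...,0][m]))%180
    print("wing z",m.sum(),np.percentile(z[m],[25,50,75]).round(4),"ang",np.median(ang).round(1))
    m=(r<.012)&(z<.118)&(z>.08);print("head z",m.sum(),np.median(z[m]).round(4))
    cv2.imwrite(sys.argv[1],cv2.resize(d["pixels"][190:300,240:370],(780,600)[:2],interpolation=cv2.INTER_CUBIC))
E
python3 chk.py pics/p4.png
```

```text
6.2 [0.5632 0.2058 0.0946] [ 3.140e+00 -1.000e-03  1.013e+00] [-0.4 -1.4  6.6]
wing z 75 [0.0949 0.0969 0.0981] ang 55.6
head z 7 0.1063
```

View pics/p4.png

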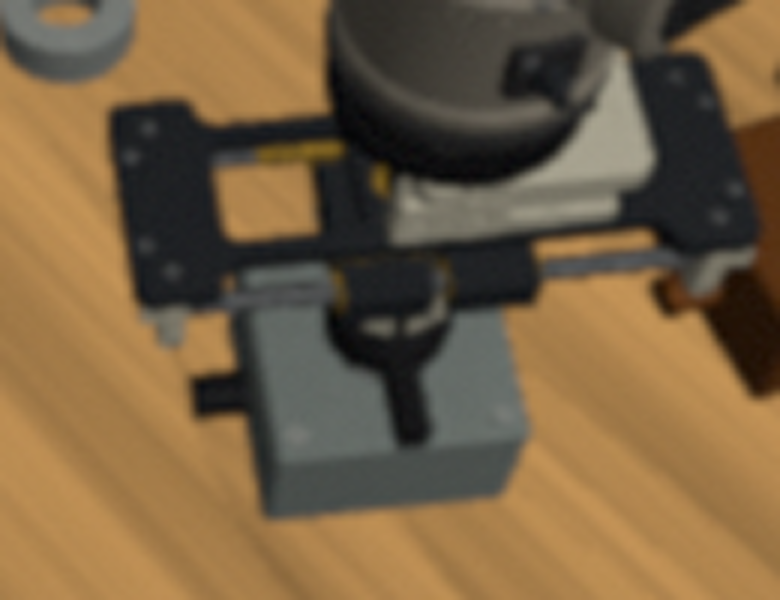

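The head is pressed about 9 mm, and the force dropped as the latch gave. A little further takes it past 10 mm onto the buffer.

Request:
{"fn": "step_arm", "kwargs": {"series": [[0,0,0,-0.12,0],[0,0,0,0,0]]}}

```text
time: 6.45
tool_pos: [0.5634, 0.2058, 0.0921]
tool_rot: [3.14, -0.001, 1.013]
contact_force: [-2.1, -1.0, 10.0]
opening: 0.0003
```

Request:
{"fn": "step_arm", "kwargs": {"series": [[0,0,0,-0.08,0],[0,0,0,0,0]]}}

```text
time: 6.65
tool_pos: [0.5636, 0.2058, 0.0909]
tool_rot: [3.139, -0.002, 1.013]
contact_force: [-3.7, -0.2, 13.8]
opening: 0.0002
```

Request:
{"fn": "step_arm", "kwargs": {"series": [[0,0,0,0.4,0],[0,0,0,0.8,0],[0,0,0,0.8,0],[0,0,0,0.4,0],[0,0,0,0,0],[0,0,0,0,0]]}}

```text
time: 7.25
tool_pos: [0.5624, 0.2056, 0.1482]
tool_rot: [-3.141, 0.001, 1.013]
contact_force: [-0.4, 0.0, -0.3]
opening: 0.0003
```

```bash
python3 chk.py pics/p5.png
```

```text
7.25 [0.5624 0.2056 0.1482] [-3.141e+00  1.000e-03  1.013e+00] [-0.4  0.  -0.3]
wing z 74 [0.0963 0.0977 0.0986] ang 56.7
head z 101 0.1044
```

View pics/p5.png

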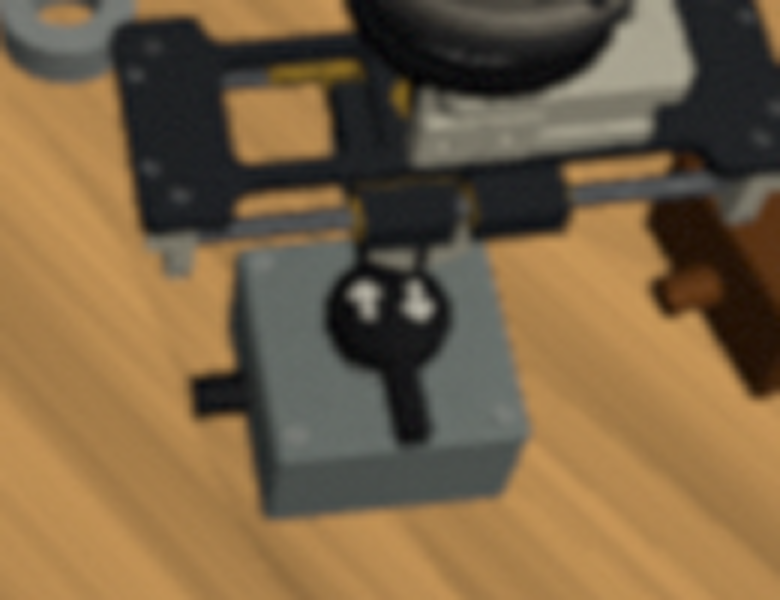

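Latched and staying in: head top at 0.104, force 0. Next I go beside the -y wing, the one at lower world y. Its counter side is clear and the scene camera can still see the head.

Request:
{"fn": "step_arm", "kwargs": {"series": [[0,0.17,-0.74,0,0],[0,0.17,-0.74,0,0],[0,0.17,-0.74,0,0],[0,0,0,0,0]]}}

```text
time: 7.7
tool_pos: [0.5754, 0.1481, 0.1477]
tool_rot: [-3.14, 0.002, 1.011]
contact_force: [-0.1, -0.2, -0.4]
opening: 0.0002
```

Request:
{"fn": "step_arm", "kwargs": {"series": [[0,0,0,-0.6,0],[0,0,0,-0.6,0],[0,0,0,-0.6,0],[0,0,0,-0.4,0],[0,0,0,0,0]]}}

```text
time: 8.2
tool_pos: [0.5741, 0.1505, 0.092]
tool_rot: [-3.138, 0.002, 1.014]
contact_force: [-0.2, -0.7, 0.2]
opening: 0.0004
```

```bash
python3 chk.py pics/p6.png; python3 - <<'E'
from cell import vision
import cv2
b=vision.read_camera("wrist");cv2.imwrite("pics/w6.png",cv2.resize(b["pixels"][100:340,120:420],(750,600)))
E
```

```text
8.2 [0.5741 0.1505 0.092 ] [-3.138e+00  2.000e-03  1.014e+00] [-0.2 -0.7  0.2]
wing z 105 [0.0957 0.0979 0.0989] ang 57.3
head z 100 0.1047
```

View pics/p6.png

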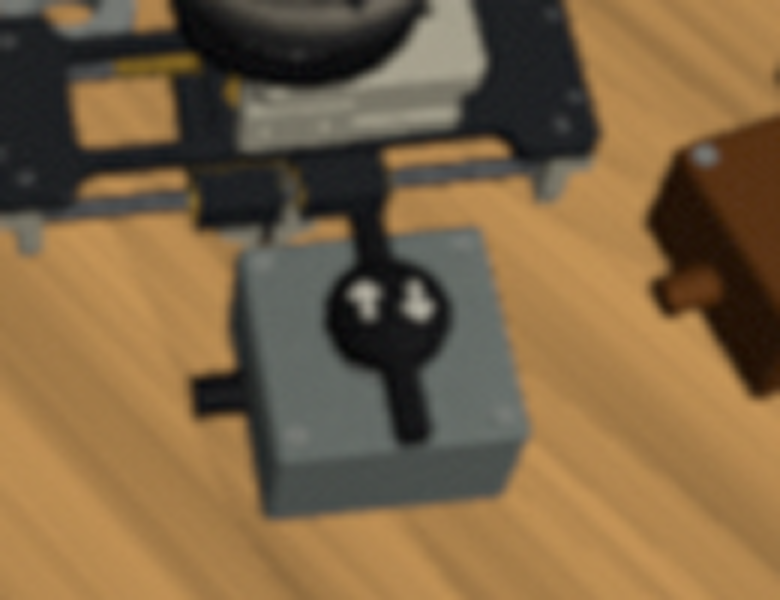

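View pics/w6.png

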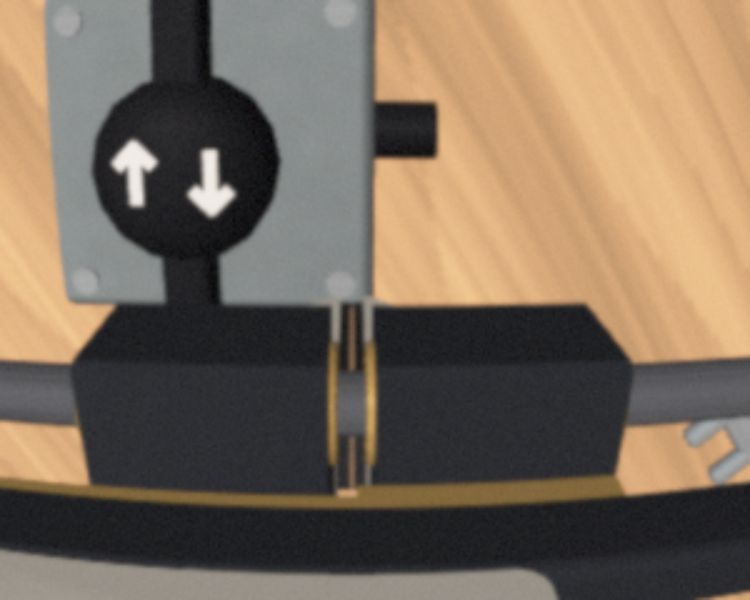

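Request:
{"fn": "step_arm", "kwargs": {"series": [[0,0,0,-0.3,0],[0,0,0,-0.3,0],[0,0,0,0,0]]}}

```text
time: 8.6
tool_pos: [0.5748, 0.15, 0.0779]
tool_rot: [-3.14, 0.001, 1.013]
contact_force: [0.1, -1.2, -0.6]
opening: 0.0004
```

Request:
{"fn": "step_arm", "kwargs": {"series": [[0,-0.2,0.12,0,0],[0,-0.2,0.12,0,0],[0,0,0,0,0]]}}

```text
time: 8.9
tool_pos: [0.5647, 0.1567, 0.0793]
tool_rot: [-3.141, 0.0, 1.014]
contact_force: [1.0, -0.6, -0.2]
opening: 0.0002
```

```bash
python3 chk.py pics/p7.png
```

```text
8.9 [0.5647 0.1567 0.0793] [-3.141  0.     1.014] [ 1.  -0.6 -0.2]
wing z 94 [0.0963 0.0979 0.0989] ang 57.2
head z 98 0.1048
```

View pics/p7.png

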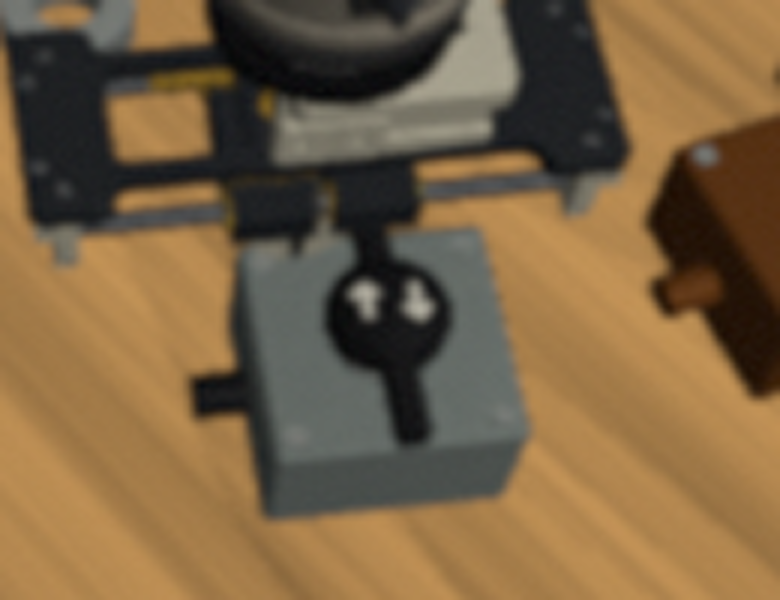

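Request:
{"fn": "step_arm", "kwargs": {"series": [[0,-0.14,0.085,-0.08,0],[0,-0.14,0.085,0,0],[0,0,0,0,0]]}}

```text
time: 9.25
tool_pos: [0.5582, 0.1605, 0.0771]
tool_rot: [3.141, 0.0, 1.014]
contact_force: [-0.9, -0.2, 0.2]
opening: 0.0005
```

Request:
{"fn": "step_arm", "kwargs": {"series": [[0,-0.14,0.085,0,0],[0,-0.14,0.085,0,0],[0,0,0,0,0]]}}

```text
time: 9.55
tool_pos: [0.5514, 0.165, 0.0778]
tool_rot: [3.141, -0.001, 1.014]
contact_force: [-1.0, -2.1, 3.8]
opening: 0.0007
```

```bash
python3 chk.py pics/p8.png
```

```text
9.55 [0.5514 0.165  0.0778] [ 3.141e+00 -1.000e-03  1.014e+00] [-1.  -2.1  3.8]
wing z 78 [0.099  0.1005 0.1015] ang 37.7
head z 102 0.1066
```

View pics/p8.png

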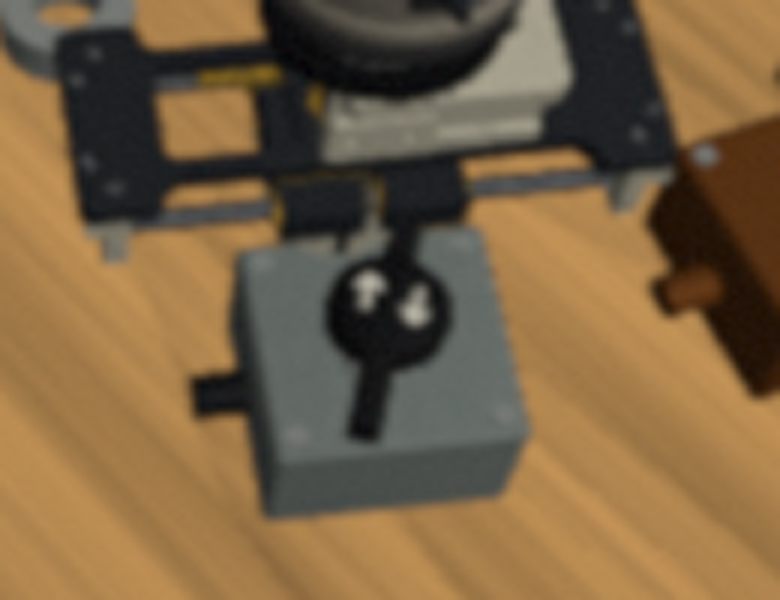

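The wing has turned about 0.35 rad and the head has started to come up (0.1066). I push a little further and back up slightly in z, so the fingers do not hold it down.

Request:
{"fn": "step_arm", "kwargs": {"series": [[0,0,0,0,0],[0,0,0,0,0]]}}

```text
time: 9.8
tool_pos: [0.5515, 0.1647, 0.077]
tool_rot: [3.141, -0.0, 1.013]
contact_force: [0.4, -0.6, 1.5]
opening: 0.0005
```

```bash
python3 chk.py pics/p9.png
```

```text
9.8 [0.5515 0.1647 0.077 ] [ 3.141 -0.     1.013] [ 0.4 -0.6  1.5]
wing z 69 [0.1053 0.1061 0.1071] ang 35.3
head z 104 0.1127
```

The head is up (0.1127) while still turned by about 0.38 rad. Now I back off along the same line and rise.

Request:
{"fn": "step_arm", "kwargs": {"series": [[0,0.2,-0.12,0,0],[0,0.3,-0.18,0,0],[0,0.3,-0.18,0,0],[0,0.3,-0.18,0,0],[0,0.3,-0.18,0,0],[0,0,0,0.5,0],[0,0,0,1,0],[0,0,0,1,0],[0,0,0,1,0],[0,0,0,1,0],[0,0,0,0,0],[0,0,0,0,0]]}}

```text
time: 11.05
tool_pos: [0.5865, 0.1438, 0.1904]
tool_rot: [3.141, -0.001, 1.013]
contact_force: [0.3, 0.1, -0.4]
opening: 0.0004
```

Request:
{"fn": "step_arm", "kwargs": {"series": [[0,-0.6,-1,0,0],[0,-0.6,-1,0,0],[0,-0.6,-1,0,0],[0,-0.6,-1,0,0],[0,0,0,0,0],[0,0,0,0,0],[0,0,0,0,0]]}}

```text
time: 11.75
tool_pos: [0.5267, 0.0443, 0.1891]
tool_rot: [-3.141, 0.0, 1.014]
contact_force: [-0.2, 0.7, 0.5]
opening: 0.0005
```

```bash
python3 chk.py pics/p10.png; python3 - <<'E'
from cell import vision
import cv2,pickle,numpy as np
a=vision.read_camera("scene")["pixels"];o=pickle.load(open("scene0.pkl","rb"))["pixels"]
cv2.imwrite("pics/p11.png",cv2.resize(np.hstack([o[:,130:430],a[:,130:430]]),(800,512)))
E
```

```text
11.75 [0.5267 0.0443 0.1891] [-3.141  0.     1.014] [-0.2  0.7  0.5]
wing z 120 [0.1045 0.1059 0.1071] ang 57.8
head z 107 0.1126
```

View pics/p11.png

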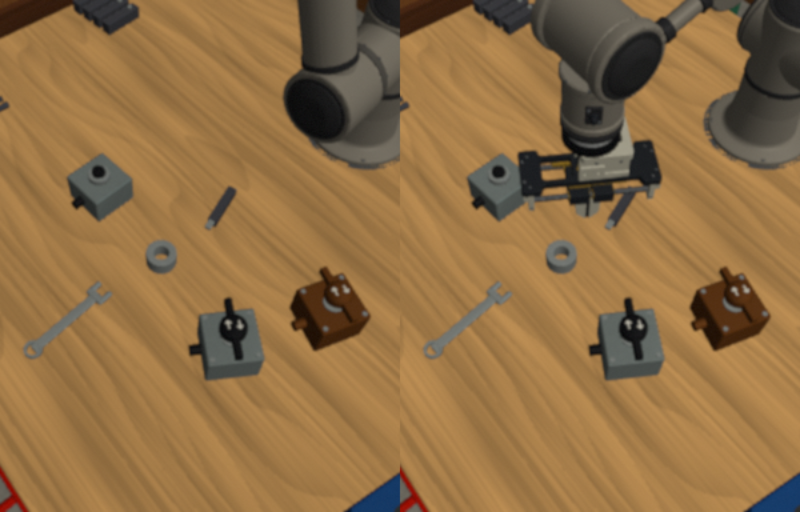

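Before on the left, after on the right. The head is out again with its wings back at 58°, the ring, wrench and tool bit have not moved, and the hand is clear at about 0.19 m. I hand in.

```bash
python3 -c "
from cell import hand_in
print(hand_in())"
```

```text
the job is handed in; nothing more can be done
None
```

The stop button test is done and handed in at about 12 s.

- **Press:** I pressed the grey box's head down with shut fingers, at about 14 N, and lifted the hand off. It stayed latched, with the head top at 0.104 m and no force on the hand.
- **Release:** I pushed the wing on the -y side (or the opposite one; they are the same) clockwise by about 0.35–0.38 rad. The latch let go and the head came up to 0.1127 m while still turned. I then backed off and moved away.

**Last checks:**
- The head top reads 0.1126 m, which is fully out, and the wings are back at about 58°.
- The contact force is only noise.
- By eye, the ring, wrench, turning tool and start box are unchanged between the before and after pictures; I did not measure them.

**One disagreement:** the fingertips met the head about 25 mm lower in reported TCP z than the 17 mm tip figure predicts. I therefore set the heights by depth image and contact force instead.

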